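Hand in a weld test plate through the slot of the marking box

ROBOT

A 6-joint arm with a two-finger parallel gripper is mounted at the origin on the work surface. World frame = base frame: x ahead of the robot, y to its left, z up, the work surface at z = 0. Lengths are in mm, angles in rad, forces in N, time in s.
With the tool pointing down it reaches from about 275 to 750 mm from the base axis. Payload 10.2 kg.
Tool frame: the origin (TCP) lies on the centre line of the jaws, within the pads' length; the fingertips stand 17 mm ahead of it and the grasp point (between the pads) lies 2 mm behind it; z points along the fingers, y is the line along which they close (so a half turn about z gives the same grasp; the last joint's range is limited). The gripper opens to 85 mm and grips with 20 to 120 N. Pads are 22 mm wide; open, the fingers measure 114 mm over their backs; the gripper's body (76 mm by 85 mm) begins 54 mm behind the grasp point. The pads swing forward as they close: fully open they stand 13 mm farther back than shut.
Start: joints at [0.992, 0.313, 1.498, -0, 1.331, -0.223], TCP at [182.892, 492.12, 248.294] pointing down, gripper open.
Joint ranges: [-2.94, 2.94], [-0.97, 2.17], [0.19, 2.56], [-1.23, 4.37], [0.02, 3.11], [-2.88, 2.88]. Speed limits (rad/s): [2.39, 2.39, 3.01, 3.14, 3.14, 3.14].

INTERFACE

Orientations are given as a unit quaternion [w, x, y, z].
In Python, from rig import ctrl gives the robot as it stands. The module is installed in compiled form; this text tells all that it offers.
- The arm moves only by the shell command python3 -m jog 'ROWS' [FORCE]. ROWS is JSON, a list of rows, each an object with "delta_pos": the shift along the world's x, y, z in mm, a list of three; "angular": the turn, a rotation vector about the world's x, y, z in rad, a list of three; "fingers": the opening, from 0 (shut) to 1 (fully open). In form: [{"delta_pos": [tx, ty, tz], "angular": [rx, ry, rz], "fingers": fingers}, ...]. A call has 1 to 10 rows; each row is the pose to reach, as a shift and turn from the pose commanded when the call began; what a row does not reach only later rows make up. A row lasts 1/8 s, in which the tool goes at most 62.5 mm and 10.7 degrees, less where a joint would pass 70% of its speed; a pose out of reach is approached as far as the arm can. A call with a gripper value outside its range is refused whole. The fingers move at their own pace and stop on an object; FORCE is the grip in N (left out, the last holds). Time passes only in rows, so rows that repeat a pose let the fingers close. It gives the time, the measured TCP pose, the force, the opening and the grip force at its end, in the units of the state.
- ctrl.sense(): the state, without advancing time (a new reading comes with each control period).
- ctrl.capture(name): name is "side" or "top" or "wrist"; returns a dict with "pixels" (480x640x3 uint8, blue, green, red), "fx", "fy", "cx", "cy" (pixels), "dist" ([k1, k2, p1, p2, k3] as OpenCV has them; the pictures are not rectified), "R" (3x3) and "t" (3): a world point X has camera coordinates R X + t. Camera axes: x right, y down, z forward; pixel columns grow to the right and rows downward; lengths in mm; the calibration is good to about 2 mm. A picture is of the moment at which its call begins. There is no depth.
- ctrl.finish_job(): hands the job in; it is judged then, once.
The state is a dict: "time_s": time; "joints": joint angles; "dq": joint speeds; "tau": joint torques, N m; "eef_pos": TCP position; "ee_rot": TCP orientation; "force": force on the tool from outside, world axes, zero at the start; "wrist_torque": the same for the moment, N m; "grip_width": opening from 0.0 (shut) to 1.0 (fully open); "grip_force": force on a finger pad.
Only numpy, scipy, OpenCV 4.12 (cv2) and the standard library are available. Lean on these libraries where they do the work, as an engineer would, in place of code of your own. Each camera call takes 0.05 s, during which the arm holds its last target. There are 200 camera calls.

TASK

Take the plain flat weld test plate out of the wooden rack and post it endwise through the narrow slot in the top of the grey hand-in box, pushing gently past the stiff flap below the slot until the plate drops inside. The slot plate may have been clamped a little off the middle of the box, so feel for the slot and never press hard on the box. Leave the other samples in the rack and everything else on the bench where they are.

Things in the scene. Friction and masses are not known exactly. Their poses are not given: they have to be found in the camera images.
- coupon: plain flat steel test plate, 10 mm thick (its x), 50 mm wide (y), 90 mm long (z), 0.35 kg, a thin dark weld seam across the middle of each face. Origin at its centre. Stands on end, z up, in one of the rack's three pockets (the samples change places); its upper 52 mm stand clear of the rack. The same either end up and either face round.
- rack: fixed wooden rack, 75 mm (x) x 220 mm (y) x 50 mm high, with three pockets in a row along y, 68 mm apart, each 13 mm (x) x 54 mm (y) and 38 mm deep. Origin at the centre of its underside. The plates in it stand with their thickness along the rack's x.
- bin: fixed grey steel hand-in box, 134 x 134 mm, 130 mm high, walls 4 mm, inner floor sloping down to +x (26 mm up at the middle), under a 5 mm steel slot plate. Origin: centre of its underside. Low rails, 3 mm above the slot plate, run along x at y = +-63 mm. More than 40 N on any part of it counts as pressing hard.
- bin_top (a point): point above the box's middle on the slot plate's upper face, 135 mm above the bench; axes as the box's. The one slot, 13 mm (box x) by 56 mm (box y), is centred in y, but the plate is clamped firmly with the slot's centre anywhere within 12 mm of this point along box x, which is not reported: feel for it.
- bin_flap (a point): point under the box's middle, 6 mm below the slot plate's upper face, where a flap closes the slot: hinged along y, 15 mm to the -x side of the slot's centre, 34 mm long, stiff hinge, no spring. It yields to some 7 to 15 N, more than the test plate weighs, is fully open once the test plate's end is 37 mm below the slot plate's upper face, and stays open: the plate then falls when let go.
- tee: a finished T-joint sample in the rack: upright 10 mm plate with a 50 x 50 x 8 mm plate across its top; 90 mm high; origin at mid height (a bystander, to be left alone)
- lap: a finished lap-joint sample in the rack: two 10 mm plates overlapped, the upper one stepped 10 mm sideways; 90 mm high; origin at mid height (a bystander, to be left alone)
- hammer: a hammer lying on the bench (a bystander, to be left alone)
- brush: a brush lying on the bench (a bystander, to be left alone)
- wrench: a wrench lying on the bench (a bystander, to be left alone)
- spray: an upright spray can, 54 mm across, 160 mm high (a bystander, to be left alone)
- magnet: a round grey magnet, 36 mm across, 28 mm high (a bystander, to be left alone)
Not all that is in view belongs to the job. Leave any blue or purple look-alike of the coupon alone. Leave any blue look-alike of the bin alone.

How it is judged (in metres and radians):
On the way, in this order (a step that is already met when the one before it is completed fails the run):
1. the test plate is lifted clear of the rack (z of coupon in the frame of rack above 0.11 m), for 0.1 s.
2. the test plate is upright in the slot, its end 15 mm or more below the slot plate's top (z of coupon in the frame of bin between 0.08 and 0.165 m and angle between the z axis of coupon and the z axis of bin, either way round below 0.25 rad and x of coupon in the frame of bin between -0.02 and 0.02 m and y of coupon in the frame of bin between -0.01 and 0.01 m), for 0.1 s.
At the end, for the whole second after the job is handed in: the test plate lies or stands at rest wholly inside the hand-in box (its centre less than 82 mm above the box's underside and between the box's walls), let go (z of coupon in the frame of bin between 0 and 0.082 m and x of coupon in the frame of bin between -0.067 and 0.067 m and y of coupon in the frame of bin between -0.067 and 0.067 m and linear speed of coupon below 0.02 m/s); the robot touches nothing.
It fails at once if the test plate is pressed on the box, its slot plate or its flap with more than 40 N (while its centre is still above 90 mm in the box; the final fall does not count) (contact force between coupon and bin above 40 N and z of coupon in the frame of bin above 0.09 m).
It fails at once if the fingers press on the box with more than 40 N (contact force between the fingers and bin above 40 N).
It fails at once if another sample or a thing on the bench is moved more than 30 mm (distance of any of tee, lap, hammer, brush, wrench, spray, magnet from where it was at the start of the episode above 0.03 m).
It also fails if it takes over 72 s, if anything falls off the work surface, if the arm or the gripper's body presses on something with over 40 N, if the wrist force passes 120 N, or if a joint passes its speed limit or range.

## Working session

There is one attempt and no reset: what is moved stays moved. The work goes in short steps, Python scripts to look and compute and a shell command to move; the robot and the scene stay as the last step left them, time stands still between calls to the robot, and variables do not carry over. Pictures are saved under pics/ and viewed, at most 10 in all, crops included, and the job is handed in when it is done.

```bash
mkdir -p pics; cat > h.py <<'E'
import cv2, numpy as np
from rig import ctrl
def snap(n,f):
    c=ctrl.capture(n); cv2.imwrite('pics/'+f+'.png',c['pixels']); 
    np.savez('pics/'+f+'.npz',**{k:np.array(v) for k,v in c.items()}); return c
def load(f): return dict(np.load('pics/'+f+'.npz'))
def K(c): return np.array([[c['fx'],0,c['cx']],[0,c['fy'],c['cy']],[0,0,1.]])
def ray(c,px):
    u=cv2.undistortPoints(np.array(px,float).reshape(-1,1,2),K(c),np.array(c['dist'])).reshape(-1,2)
    R=np.array(c['R']);t=np.array(c['t']); d=np.c_[u,np.ones(len(u))]@R
    return -R.T@t,d
def plane(c,px,z):
    o,d=ray(c,px); return o+d*((z-o[2])/d[:,2])[:,None]
def proj(c,P):
    r=cv2.Rodrigues(np.array(c['R']))[0]
    return cv2.projectPoints(np.array(P,float).reshape(-1,1,3),r,np.array(c['t'],float),K(c),np.array(c['dist']))[0].reshape(-1,2)
E
python3 - <<'E'
from h import *
a=snap('top','top0');b=snap('side','side0')
for c in(a,b): print(np.round(-np.array(c['R']).T@np.array(c['t'])))
s=ctrl.sense();print(s)
E
```

```text
[ 375.  -25. 1437.]
[ 349. -588.  851.]
{'time_s': 0.1, 'joints': array([ 9.91613247e-01,  3.13390243e-01,  1.49833876e+00,  1.20969835e-06,
        1.33100700e+00, -2.23408297e-01]), 'dq': array([-0.0017086 , -0.00174076, -0.00406893,  0.00027607,  0.00195251,
       -0.00078106]), 'tau': array([ 5.04466021e-03, -4.12904477e+01, -2.60140997e+01, -8.54164500e-05,
        3.06590919e-03,  2.51011176e-05]), 'eef_pos': array([182.76688194, 491.94195696, 247.8026553 ]), 'ee_rot': array([-2.23842014e-04,  1.76950812e-01,  9.84219530e-01, -5.26025505e-04]), 'force': array([-0.15125377,  0.20368454, -0.52290561]), 'wrist_torque': array([-0.02582932, -0.00359673,  0.01214378]), 'grip_force': 0.0, 'grip_width': 1.0004091034563907}
```

View pics/top0.png

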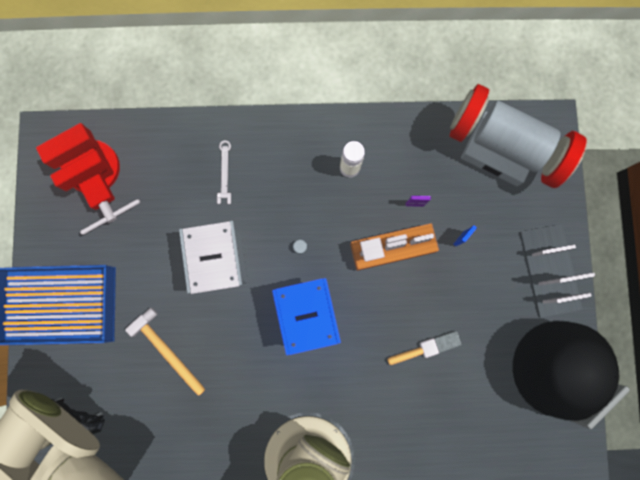

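View pics/side0.png

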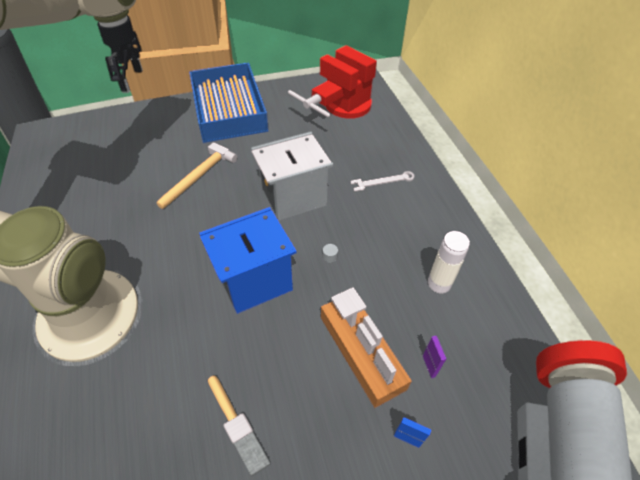

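Top view: rack at about (395,247), with the tee at (372,249). The middle sample (397,241) and the right one (424,238) are the two coupon candidates. The grey box is at (210,257) with its slot at (210,257). The blue box (306,316) and the purple and blue plates (419,200), (466,235) are look-alikes. I'll enlarge the rack to choose between the candidates.

```bash
python3 - <<'E'
from h import *
a=cv2.imread('pics/top0.png')[215:280,340:450]; b=cv2.imread('pics/side0.png')[275:410,310:420]
f=lambda i:cv2.resize(i,None,fx=390/i.shape[1],fy=390/i.shape[1],interpolation=cv2.INTER_CUBIC)
a,b=f(a),f(b); o=np.zeros((max(a.shape[0],b.shape[0]),790,3),np.uint8); o[:a.shape[0],:390]=a;o[:b.shape[0],400:]=b
cv2.imwrite('pics/crop.png',o);print(o.shape)
c=load('top0');print(np.round(plane(c,[[397,241],[424,238]],90)),np.round(plane(c,[[210,257]],135)))
E
```

```text
(479, 790, 3)
[[ 560. -246.   90.]
 [ 566. -316.   90.]] [[526. 226. 135.]]
```

View pics/crop.png

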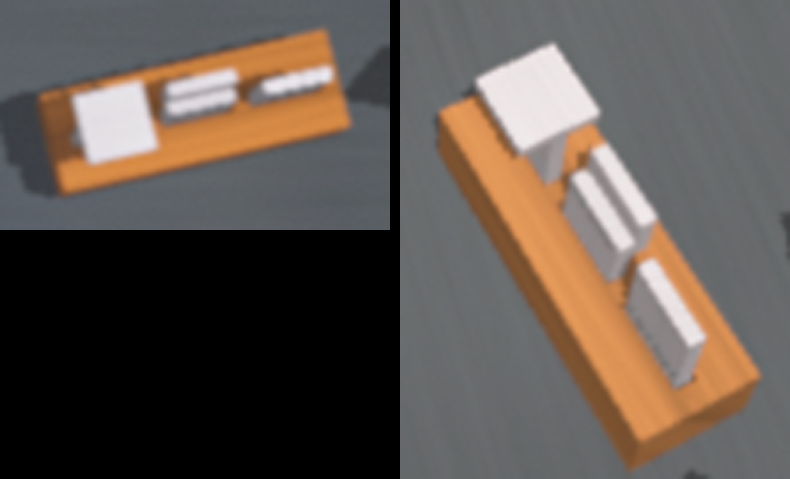

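The crop settles it. The right sample (424,238) is a single plain plate, so it's the coupon. The middle one (397,241) shows two stepped plates, so it's the lap, and the left one has the cross plate, so it's the tee. Now I'll measure the rack, plate, box and slot.

```bash
python3 - <<'E'
from h import *
def fit(f,roi,cond,z,label):
    c=load(f);p=c['pixels'];x0,x1,y0,y1=roi
    hsv=cv2.cvtColor(p,cv2.COLOR_BGR2HSV);m=np.zeros(p.shape[:2],np.uint8);m[y0:y1,x0:x1]=cond(hsv[y0:y1,x0:x1]).astype(np.uint8)
    cs,_=cv2.findContours(m,cv2.RETR_EXTERNAL,cv2.CHAIN_APPROX_NONE)
    k=max(cs,key=cv2.contourArea); q=plane(c,k.reshape(-1,2),z)[:,:2].astype(np.float32)
    r=cv2.minAreaRect(q);print(f,label,np.round(r[0],1),np.round(r[1],1),round(r[2],1),len(k)); return k
or_=lambda h:(h[...,0]<20)&(h[...,1]>120)
gr=lambda v:(lambda h:(h[...,1]<60)&(h[...,2]>v))
dk=lambda h:(h[...,2]<90)
fit('top0',(345,445,215,275),or_,50,'rack')
fit('top0',(410,438,228,246),gr(170),102,'coupon')
fit('top0',(175,245,218,296),gr(150),135,'box')
fit('top0',(195,225,248,266),dk,133,'slot')
fit('side0',(375,402,335,385),gr(205),102,'coupon')
fit('side0',(245,335,130,182),gr(190),135,'box')
fit('side0',(280,305,145,170),dk,133,'slot')
c=load('side0');h=cv2.cvtColor(c['pixels'],cv2.COLOR_BGR2HSV);print(h[345:386:3,372:400:2,2])
E
```

```text
top0 rack [ 552.5 -244.3] [ 78.2 223.6] 11.4 261
top0 coupon [ 566.7 -312.3] [11.  50.2] 8.8 40
top0 box [526.7 225.6] [164.7 134.8] 7.6 230
top0 slot [527.  224.9] [ 7.4 47.8] 7.3 41
side0 coupon [ 565.4 -312. ] [ 9.6 48.4] 10.7 51
side0 box [524.5 225.7] [162.4 122.8] 7.5 181
side0 slot [525.2 225.9] [ 6.3 41.8] 7.4 24
[[201 175 164 189 218 218 211 215 149 107 108 106 106 106]
 [155 132 165 210 226 223 215 210 215 148 107 109 106 105]
 [130 117 136 219 236 235 224 214 210 214 147 107 107 105]
 [162 122 136 143 220 236 233 223 214 209 214 149 108 107]
 [177 128 139 139 148 224 235 233 221 213 209 216 151 108]
 [174 137 140 140 138 150 226 234 232 221 212 209 215 151]
 [191 146 135 141 141 137 147 225 232 229 220 210 209 215]
 [205 185 139 128 140 138 136 153 228 233 231 221 210 208]
 [214 203 184 142 127 136 138 137 151 228 234 232 217 209]
 [221 213 203 183 142 125 138 139 139 153 197 173 211 216]
 [222 221 213 199 183 133 131 139 139 144 157 188 213 219]
 [219 221 221 212 199 179 132 135 139 155 165 205 211 212]
 [222 219 221 220 211 197 176 134 146 160 147 211 212 210]
 [222 221 218 221 220 210 196 170 153 188 204 208 218 210]]
```

```bash
python3 -m jog '[{"delta_pos":[255,-536,0],"angular":[0,0,-1.03],"fingers":1},{"delta_pos":[255,-536,0],"angular":[0,0,-1.03],"fingers":1},{"delta_pos":[255,-536,0],"angular":[0,0,-1.03],"fingers":1},{"delta_pos":[255,-536,0],"angular":[0,0,-1.03],"fingers":1},{"delta_pos":[255,-536,0],"angular":[0,0,-1.03],"fingers":1},{"delta_pos":[255,-536,0],"angular":[0,0,-1.03],"fingers":1},{"delta_pos":[255,-536,0],"angular":[0,0,-1.03],"fingers":1},{"delta_pos":[255,-536,0],"angular":[0,0,-1.03],"fingers":1},{"delta_pos":[255,-536,0],"angular":[0,0,-1.03],"fingers":1},{"delta_pos":[255,-536,0],"angular":[0,0,-1.03],"fingers":1}]' 60
python3 -m jog '[{"delta_pos":[128,-268,-40],"angular":[0,0,0],"fingers":1},{"delta_pos":[128,-268,-40],"angular":[0,0,0],"fingers":1},{"delta_pos":[128,-268,-40],"angular":[0,0,0],"fingers":1},{"delta_pos":[128,-268,-40],"angular":[0,0,0],"fingers":1},{"delta_pos":[128,-268,-40],"angular":[0,0,0],"fingers":1},{"delta_pos":[128,-268,-40],"angular":[0,0,0],"fingers":1},{"delta_pos":[128,-268,-40],"angular":[0,0,0],"fingers":1}]'
python3 - <<'E'
from h import *
snap('wrist','w0');s=ctrl.sense();print(s['eef_pos'],s['ee_rot'],s['joints'],s['force'])
c=load('w0');print(proj(c,[[566,-312,102],[566,-312,50]]))
E
```

```text
time_s: 1.35
eef_pos: [438.5, -46.5, 247.9]
ee_rot: [-0.0, 0.64, 0.769, -0.0]
force: [0.4, 0.7, -1.0]
grip_width: 1.002
grip_force: 0.0
time_s: 2.22
eef_pos: [565.7, -311.2, 208.1]
ee_rot: [-0.0, 0.639, 0.769, 0.0]
force: [-0.1, -0.5, 0.3]
grip_width: 0.998
grip_force: 0.0
[ 565.78470663 -310.91051705  208.59010682] [-6.58498325e-05  6.38470133e-01  7.69646594e-01  7.41663854e-05] [-6.83667483e-01  6.11993488e-01  1.14953898e+00  1.52248642e-04
  1.38019057e+00 -8.69474916e-01] [ 0.14797814 -0.24176391 -0.5277219 ]
[[320.80247744 250.17401972]
 [320.54249337 226.31593298]]
```

View pics/w0.png

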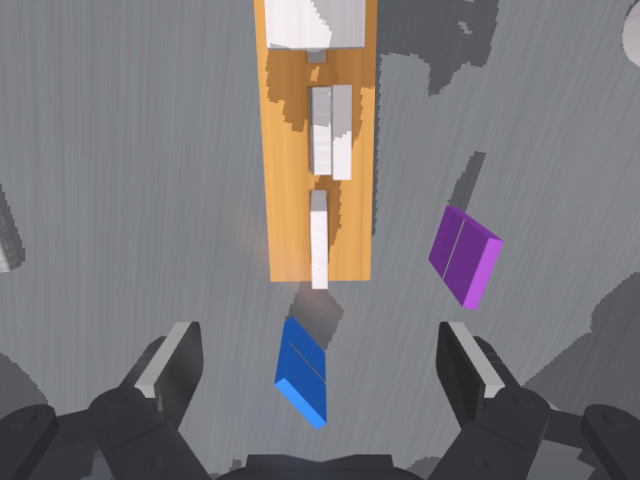

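The wrist view confirms a single plate at (319,245). The lap's two plates are at (332,132) and the tee is at the top. I'll measure the plate's top face here.

```bash
python3 - <<'E'
from h import *
c=load('w0');p=c['pixels'];h=cv2.cvtColor(p,cv2.COLOR_BGR2HSV)
for y in (195,215,240,280): print(y,h[y,304:334,2])
m=np.zeros(p.shape[:2],np.uint8);r=h[186:294,300:340];m[186:294,300:340]=(r[...,1]<60)&(r[...,2]>200)
k=max(cv2.findContours(m,0,1)[0],key=cv2.contourArea)
q=plane(c,k.reshape(-1,2),102)[:,:2].astype(np.float32);print(cv2.minAreaRect(q))
m=(((h[...,0]<22)&(h[...,1]>100)&(h[...,2]>120))*255).astype(np.uint8);m[:,:230]=0;m[300:]=0;m[:,400:]=0
for y in(100,180,220,260):
  x=np.where(m[y])[0];P=plane(c,[[x[0],y],[x[-1],y]],50);print(P[:,:2].round(1))
E
```

```text
195 [213 211 210 205 195 168 136 150 164 167 166 165 165 165 164 165 166 165
 166 166 165 159 147 137 133 146 156 156 158 161]
215 [213 211 211 210 202 177 200 242 250 249 247 247 247 247 246 246 245 244
 244 244 245 243 222 148 132 150 165 168 169 168]
240 [214 212 210 209 206 196 189 227 251 252 251 250 249 249 248 247 246 246
 246 246 246 247 238 193 127 155 166 170 169 168]
280 [198 197 196 195 193 193 194 204 232 251 248 246 245 244 243 242 242 242
 243 244 243 241 236 215 191 204 206 206 204 201]
((564.8369140625, -312.5639953613281), (9.98144245147705, 49.25613021850586), 11.487370491027832)
[[ 511.2 -234.9]
 [ 584.5 -221.2]]
[[ 521.8 -286.2]
 [ 595.  -272.5]]
[[ 527.3 -314.4]
 [ 600.8 -300.7]]
[[ 533.9 -344.5]
 [ 606.9 -330.8]]
```

```bash
python3 -m jog '[{"delta_pos":[-0.8,-1.4,-40],"angular":[0,0,0.016],"fingers":1},{"delta_pos":[-0.8,-1.4,-80],"angular":[0,0,0.016],"fingers":1},{"delta_pos":[-0.8,-1.4,-110],"angular":[0,0,0.016],"fingers":1},{"delta_pos":[-0.8,-1.4,-128],"angular":[0,0,0.016],"fingers":1},{"delta_pos":[-0.8,-1.4,-128],"angular":[0,0,0.016],"fingers":1},{"delta_pos":[-0.8,-1.4,-128],"angular":[0,0,0.016],"fingers":0.4}]' 60
python3 -m jog '[{"delta_pos":[0,0,0],"angular":[0,0,0],"fingers":0},{"delta_pos":[0,0,0],"angular":[0,0,0],"fingers":0},{"delta_pos":[0,0,0],"angular":[0,0,0],"fingers":0},{"delta_pos":[0,0,0],"angular":[0,0,0],"fingers":0},{"delta_pos":[0,0,0],"angular":[0,0,0],"fingers":0},{"delta_pos":[0,0,0],"angular":[0,0,0],"fingers":0}]' 60
```

```text
time_s: 3.02
eef_pos: [565.7, -313.5, 81.9]
ee_rot: [0.001, 0.632, 0.775, 0.0]
force: [0.2, -0.8, 0.1]
grip_width: 0.825
grip_force: 0.0
time_s: 3.78
eef_pos: [565.3, -313.4, 80.6]
ee_rot: [0.0, 0.633, 0.774, 0.0]
force: [0.9, 0.6, 3.1]
grip_width: 0.107
grip_force: 59.0
```

```bash
python3 -m jog '[{"delta_pos":[0,0,10],"angular":[0,0,0],"fingers":0},{"delta_pos":[0,0,25],"angular":[0,0,0],"fingers":0},{"delta_pos":[0,0,45],"angular":[0,0,0],"fingers":0},{"delta_pos":[0,0,70],"angular":[0,0,0],"fingers":0},{"delta_pos":[0,0,100],"angular":[0,0,0],"fingers":0},{"delta_pos":[0,0,130],"angular":[0,0,0],"fingers":0},{"delta_pos":[0,0,160],"angular":[0,0,0],"fingers":0},{"delta_pos":[0,0,160],"angular":[0,0,0],"fingers":0}]'
python3 - <<'E'
from h import *
s=ctrl.sense();print(s['eef_pos'],s['ee_rot'],s['force'],s['wrist_torque'])
# finer slot / box measure in the start pictures
for f,roi in(('top0',(185,235,240,275)),('side0',(272,312,140,175))):
    c=load(f);g=cv2.cvtColor(c['pixels'],cv2.COLOR_BGR2GRAY);x0,x1,y0,y1=roi
    G=g[y0:y1,x0:x1].astype(float);w=np.clip(np.median(G)-25-G,0,None);m=(w>0).astype(np.uint8)
    n,l,st,ce=cv2.connectedComponentsWithStats(m);i=1+np.argmax(st[1:,4]);ys,xs=np.where(l==i);W=w[ys,xs]
    print(f,st[i],plane(c,[[x0+(xs*W).sum()/W.sum(),y0+(ys*W).sum()/W.sum()]],134).round(1))
E
```

```text
time_s: 4.78
eef_pos: [565.6, -313.7, 243.0]
ee_rot: [0.002, 0.633, 0.774, -0.0]
force: [0.5, -1.1, -3.8]
grip_width: 0.108
grip_force: 58.6
[ 565.55047641 -313.66073801  243.00355662] [ 2.44095959e-03  6.32576497e-01  7.74494038e-01 -5.01675883e-05] [ 0.51888754 -1.06162853 -3.83638476] [-0.01378101 -0.00668487  0.04560136]
top0 [ 14  13  24   9 140] [[526.8 225.6 134. ]]
side0 [13  9 13 16 91] [[524.8 225.5 134. ]]
```

```bash
python3 -m jog '[{"delta_pos":[-30,30,0],"angular":[0,0,-0.07],"fingers":0},{"delta_pos":[-30,85,0],"angular":[0,0,-0.07],"fingers":0},{"delta_pos":[-30,145,0],"angular":[0,0,-0.07],"fingers":0},{"delta_pos":[-30,205,0],"angular":[0,0,-0.07],"fingers":0},{"delta_pos":[-30,265,0],"angular":[0,0,-0.07],"fingers":0},{"delta_pos":[-30,325,0],"angular":[0,0,-0.07],"fingers":0},{"delta_pos":[-30,385,0],"angular":[0,0,-0.07],"fingers":0},{"delta_pos":[-30,440,0],"angular":[0,0,-0.07],"fingers":0},{"delta_pos":[-30,469,0],"angular":[0,0,-0.07],"fingers":0},{"delta_pos":[-30,469,0],"angular":[0,0,-0.07],"fingers":0}]'
python3 -m jog '[{"delta_pos":[0,0,0],"angular":[0,0,0],"fingers":0},{"delta_pos":[0,0,0],"angular":[0,0,0],"fingers":0}]'
python3 - <<'E'
from h import *
c=snap('wrist','w1');s=ctrl.sense();print(s['eef_pos'],s['ee_rot'],s['force'])
print(proj(c,[[525.8,225.5,135]]))
E
```

```text
time_s: 6.02
eef_pos: [534.2, 157.4, 238.9]
ee_rot: [-0.001, 0.658, 0.753, -0.001]
force: [-0.3, -0.6, -3.4]
grip_width: 0.109
grip_force: 59.8
time_s: 6.28
eef_pos: [535.1, 154.7, 239.9]
ee_rot: [-0.0, 0.66, 0.751, -0.0]
force: [-0.2, 0.2, -3.8]
grip_width: 0.109
grip_force: 59.8
[535.14428345 154.80621677 240.10278604] [-8.57507909e-05  6.59821451e-01  7.51422400e-01 -1.49380491e-04] [ 0.824641   -0.87841929 -3.09784342]
[[320.48003118 125.04830156]]
```

View pics/w1.png

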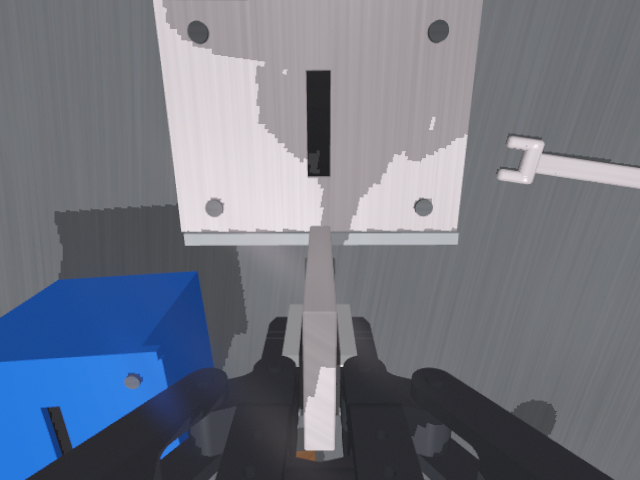

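The wrist view shows the slot clearly at (318,123) and the held plate's lower end at (320,228). I'll measure both.

```bash
python3 - <<'E'
from h import *
c=load('w1');g=cv2.cvtColor(c['pixels'],cv2.COLOR_BGR2GRAY).astype(float)
def cross(v,i0): # subpixel threshold crossings
    t=(v.min()+v.max())/2;k=np.where(np.diff(v<t))[0];return [i0+a+(t-v[a])/(v[a+1]-v[a]) for a in k]
for y in(85,100,120,140):
    x=cross(g[y,295:342],295);P=plane(c,[[x[0],y],[x[-1],y]],135);print(y,np.round(x,1),P[:,:2].round(2))
for x in(311,315,322,326):
    y=cross(g[55:195,x],55);P=plane(c,[[x,y[0]],[x,y[-1]]],135);print(x,np.round(y,1),P[:,:2].round(2))
for y in(222,226,230,240,260,300):print(y,g[y,300:342].astype(int))
# plate edges near its lower front edge (z 171.3) 
print(plane(c,[[310,228],[330,228]],171.3).round(1))
# slot plate side edges -> direction
for y in(60,120,180,220):
    r=g[y];P=plane(c,[[np.where(r[100:300]>135)[0][0]+100,y],[np.where(r[330:500]>115)[0][-1]+330,y]],135);print(P[:,:2].round(1))
E
```

```text
85 [306.1 330. ] [[515.67 244.48]
 [528.17 246.1 ]]
100 [306.3 329.9] [[516.67 237.16]
 [529.1  238.77]]
120 [306.5 329.9] [[517.96 227.11]
 [530.48 228.74]]
140 [306.7 329.8] [[519.32 216.74]
 [531.87 218.37]]
311 [ 69.7 176.2] [[517.35 252.13]
 [524.09 197.36]]
315 [ 69.5 176.3] [[519.4  252.47]
 [526.33 197.64]]
322 [ 69.5 176.4] [[523.   252.93]
 [530.25 198.1 ]]
326 [ 70.  175.8] [[525.1  252.96]
 [532.45 198.7 ]]
222 [224 222 222 224 226 227 226 225 225 226 226 226 227 226 225 223 224 225
 225 223 207 157 158 158 157 156 156 156 154 156 157 157 156 156 157 160
 160 158 160 159 159 158]
226 [224 223 223 224 227 227 227 226 226 219 194 163 154 155 154 153 153 153
 153 153 153 153 150 141 141 142 140 140 141 144 151 156 156 156 158 159
 160 158 158 159 157 157]
230 [201 199 199 201 213 225 218 217 214 191 136 140 139 139 139 138 140 140
 139 139 140 140 140 140 140 139 140 138 137 137 144 153 151 151 153 155
 155 155 154 154 154 153]
240 [194 194 194 194 194 194 194 194 179 136 140 141 141 141 141 141 142 141
 141 141 141 141 141 141 141 142 142 141 140 138 134 128 133 133 133 133
 133 134 133 132 133 133]
260 [126 124 121 122 113  92 101 128 142 145 144 144 144 145 144 144 144 145
 145 145 145 145 145 144 144 145 144 143 143 142 142 139 123  81  85 109
 116 113 113 116 117 117]
300 [120 120 119 123 136 141 143 142 142 142 141 142 140 141 141 141 142 142
 142 141 141 142 142 143 143 143 143 144 143 142 142 141 141 140 137 130
 119 121 121 119 119 121]
[[526.7 177.7 171.3]
 [536.6 179.  171.3]]
[[439.9 246.3]
 [612.5 268.6]]
[[443.6 217.2]
 [620.6 240.1]]
[[448.3 185.2]
 [629.4 208.7]]
[[451.5 162.1]
 [633.4 185.7]]
```

```bash
python3 -m jog '[{"delta_pos":[-4,25,0],"angular":[0,0,0],"fingers":0},{"delta_pos":[-8,52,0],"angular":[0,0,0],"fingers":0},{"delta_pos":[-10.3,70.8,0],"angular":[0,0,0],"fingers":0},{"delta_pos":[-10.3,70.8,-10],"angular":[0,0,0],"fingers":0},{"delta_pos":[-10.3,70.8,-22],"angular":[0,0,0],"fingers":0},{"delta_pos":[-10.3,70.8,-30],"angular":[0,0,0],"fingers":0},{"delta_pos":[-10.3,70.8,-30],"angular":[0,0,0],"fingers":0},{"delta_pos":[-10.3,70.8,-30],"angular":[0,0,0],"fingers":0}]'
python3 - <<'E'
from h import *
c=snap('wrist','w2');s=ctrl.sense();print(s['eef_pos'],s['ee_rot'],s['force'])
p=c['pixels'][150:350,220:420];cv2.imwrite('pics/w2c.png',cv2.resize(p,(600,600),interpolation=cv2.INTER_CUBIC))
E
```

```text
time_s: 7.32
eef_pos: [525.0, 226.3, 210.6]
ee_rot: [0.0, 0.659, 0.752, 0.0]
force: [-0.4, 0.0, -3.9]
grip_width: 0.107
grip_force: 59.7
[525.02332091 226.40491143 210.68818868] [2.43485167e-04 6.59383973e-01 7.51806242e-01 3.01604852e-04] [-1.07750206  0.04536781 -3.2585964 ]
```

View pics/w2c.png

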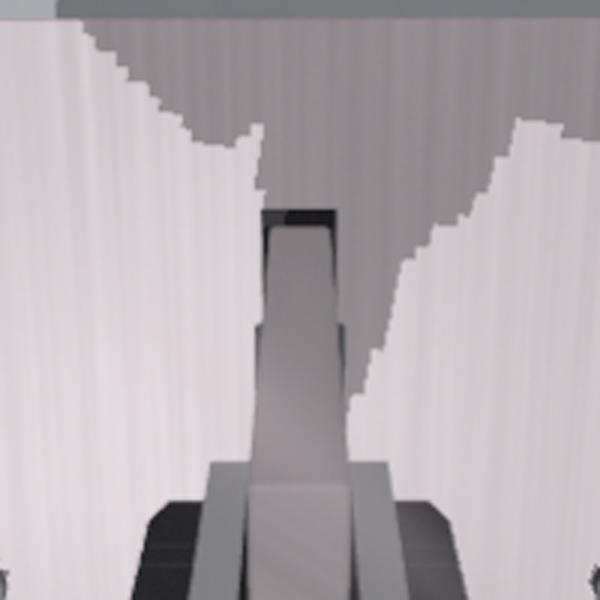

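The plate's end (crop 269–330) is centred in the slot (262–336), with about 3 mm of room at the end, as it should have. Going down gently.

```bash
python3 -m jog '[{"delta_pos":[0,0,-2],"angular":[0,0,0],"fingers":0},{"delta_pos":[0,0,-4],"angular":[0,0,0],"fingers":0},{"delta_pos":[0,0,-6],"angular":[0,0,0],"fingers":0},{"delta_pos":[0,0,-8],"angular":[0,0,0],"fingers":0},{"delta_pos":[0,0,-9],"angular":[0,0,0],"fingers":0},{"delta_pos":[0,0,-10],"angular":[0,0,0],"fingers":0},{"delta_pos":[0,0,-10],"angular":[0,0,0],"fingers":0}]'
```

```text
time_s: 8.25
eef_pos: [524.8, 226.5, 200.2]
ee_rot: [-0.0, 0.659, 0.752, -0.0]
force: [0.4, -0.4, -3.8]
grip_width: 0.112
grip_force: 59.7
```

Bottom end about 131.6, inside the slot with no contact. On into the flap.

```bash
python3 -m jog '[{"delta_pos":[0,0,-1],"angular":[0,0,0],"fingers":0},{"delta_pos":[0,0,-2],"angular":[0,0,0],"fingers":0},{"delta_pos":[0,0,-3],"angular":[0,0,0],"fingers":0},{"delta_pos":[0,0,-4],"angular":[0,0,0],"fingers":0},{"delta_pos":[0,0,-5],"angular":[0,0,0],"fingers":0},{"delta_pos":[0,0,-6],"angular":[0,0,0],"fingers":0}]'
python3 -m jog '[{"delta_pos":[0,0,-1],"angular":[0,0,0],"fingers":0},{"delta_pos":[0,0,-2],"angular":[0,0,0],"fingers":0},{"delta_pos":[0,0,-3],"angular":[0,0,0],"fingers":0},{"delta_pos":[0,0,-4],"angular":[0,0,0],"fingers":0}]'
```

```text
time_s: 9.0
eef_pos: [524.9, 226.5, 194.6]
ee_rot: [0.0, 0.659, 0.752, 0.0]
force: [-0.9, -0.8, 3.5]
grip_width: 0.11
grip_force: 60.8
time_s: 9.5
eef_pos: [525.0, 226.5, 190.3]
ee_rot: [0.0, 0.659, 0.752, 0.0]
force: [0.2, -0.5, 3.3]
grip_width: 0.111
grip_force: 60.7
```

```bash
python3 -m jog '[{"delta_pos":[0,0,-1.5],"angular":[0,0,0],"fingers":0},{"delta_pos":[0,0,-3],"angular":[0,0,0],"fingers":0},{"delta_pos":[0,0,-4.5],"angular":[0,0,0],"fingers":0},{"delta_pos":[0,0,-6],"angular":[0,0,0],"fingers":0},{"delta_pos":[0,0,-7.5],"angular":[0,0,0],"fingers":0},{"delta_pos":[0,0,-9],"angular":[0,0,0],"fingers":0},{"delta_pos":[0,0,-10],"angular":[0,0,0],"fingers":0}]'
python3 -m jog '[{"delta_pos":[0,0,-1.5],"angular":[0,0,0],"fingers":0},{"delta_pos":[0,0,-3],"angular":[0,0,0],"fingers":0},{"delta_pos":[0,0,-4.5],"angular":[0,0,0],"fingers":0},{"delta_pos":[0,0,-6],"angular":[0,0,0],"fingers":0},{"delta_pos":[0,0,-7.5],"angular":[0,0,0],"fingers":0},{"delta_pos":[0,0,-9],"angular":[0,0,0],"fingers":0},{"delta_pos":[0,0,-10],"angular":[0,0,0],"fingers":0}]'
```

```text
time_s: 10.38
eef_pos: [524.7, 226.5, 180.0]
ee_rot: [-0.0, 0.659, 0.752, -0.0]
force: [2.7, 0.7, -0.2]
grip_width: 0.109
grip_force: 60.3
time_s: 11.25
eef_pos: [524.7, 226.5, 170.1]
ee_rot: [-0.0, 0.659, 0.752, -0.0]
force: [1.5, 0.1, -1.6]
grip_width: 0.108
grip_force: 60.0
```

```bash
python3 -m jog '[{"delta_pos":[0,0,-1.5],"angular":[0,0,0],"fingers":0},{"delta_pos":[0,0,-3],"angular":[0,0,0],"fingers":0},{"delta_pos":[0,0,-4.5],"angular":[0,0,0],"fingers":0},{"delta_pos":[0,0,-6],"angular":[0,0,0],"fingers":0},{"delta_pos":[0,0,-7.5],"angular":[0,0,0],"fingers":0},{"delta_pos":[0,0,-9],"angular":[0,0,0],"fingers":0},{"delta_pos":[0,0,-10],"angular":[0,0,0],"fingers":0},{"delta_pos":[0,0,-10],"angular":[0,0,0],"fingers":0}]'
python3 - <<'E'
from h import *
c=snap('wrist','w3');p=c['pixels'][150:450,170:470];cv2.imwrite('pics/w3c.png',cv2.resize(p,(600,600)))
E
```

```text
time_s: 12.25
eef_pos: [524.7, 226.5, 160.1]
ee_rot: [-0.0, 0.659, 0.752, -0.0]
force: [2.4, -0.2, -4.7]
grip_width: 0.106
grip_force: 59.5
```

View pics/w3c.png

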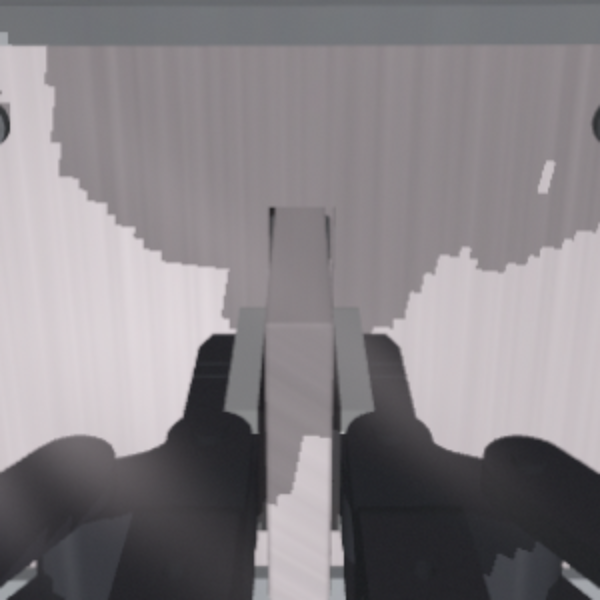

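The plate is through the slot and only its weight is left on the wrist, so the flap is open. The +y end gap at crop (300,207) looks tight, so I'll ease back 2 mm in y and release.

```bash
python3 -m jog '[{"delta_pos":[0.1,-1,0],"angular":[0,0,0],"fingers":0},{"delta_pos":[0.2,-2,0],"angular":[0,0,0],"fingers":0},{"delta_pos":[0.2,-2,0],"angular":[0,0,0],"fingers":0}]'
python3 -m jog '[{"delta_pos":[0,0,0],"angular":[0,0,0],"fingers":0.5},{"delta_pos":[0,0,0],"angular":[0,0,0],"fingers":0.5},{"delta_pos":[0,0,0],"angular":[0,0,0],"fingers":0.5},{"delta_pos":[0,0,0],"angular":[0,0,0],"fingers":0.5},{"delta_pos":[0,0,0],"angular":[0,0,0],"fingers":0.5},{"delta_pos":[0,0,20],"angular":[0,0,0],"fingers":0.5},{"delta_pos":[0,0,50],"angular":[0,0,0],"fingers":0.5},{"delta_pos":[0,0,80],"angular":[0,0,0],"fingers":0.5},{"delta_pos":[0,0,80],"angular":[0,0,0],"fingers":0.5},{"delta_pos":[0,0,80],"angular":[0,0,0],"fingers":0.5}]'
python3 - <<'E'
from h import *
c=snap('wrist','w4')
E
```

```text
time_s: 12.68
eef_pos: [525.0, 224.4, 160.3]
ee_rot: [-0.0, 0.659, 0.752, -0.0]
force: [1.4, 0.9, -4.6]
grip_width: 0.109
grip_force: 59.9
time_s: 13.92
eef_pos: [524.7, 224.5, 239.4]
ee_rot: [-0.0, 0.659, 0.752, -0.001]
force: [-0.1, 0.7, -0.4]
grip_width: 0.498
grip_force: 0.0
```

View pics/w4.png

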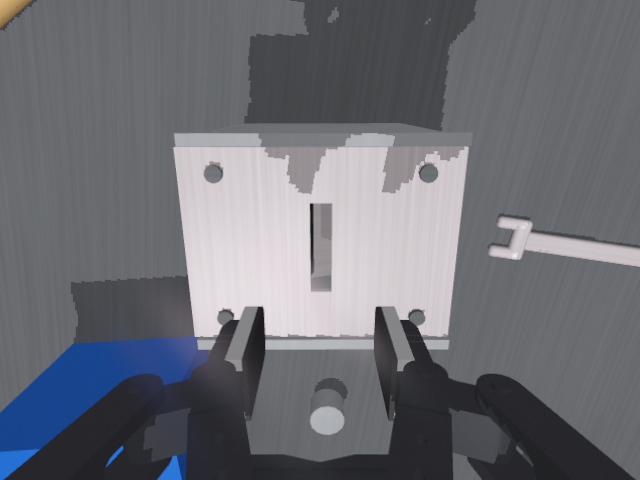

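The plate has dropped below the slot, and something grey shows inside at (322,247). I'll let it settle, then look again enlarged.

```bash
python3 -m jog '[{"delta_pos":[0,0,0],"angular":[0,0,0],"fingers":0.5},{"delta_pos":[-20,0,20],"angular":[0,0,0],"fingers":0.5},{"delta_pos":[-30,0,20],"angular":[0,0,0],"fingers":0.5},{"delta_pos":[-30,0,20],"angular":[0,0,0],"fingers":0.5},{"delta_pos":[-30,0,20],"angular":[0,0,0],"fingers":0.5},{"delta_pos":[-30,0,20],"angular":[0,0,0],"fingers":0.5},{"delta_pos":[-30,0,20],"angular":[0,0,0],"fingers":0.5},{"delta_pos":[-30,0,20],"angular":[0,0,0],"fingers":0.5}]'
python3 - <<'E'
from h import *
c=snap('wrist','w5');d=load('w4')
def crop(c):
    u,v=proj(c,[[524.6,225.3,135]])[0].astype(int);print(u,v)
    i=c['pixels'][v-60:v+60,u-38:u+39];i=np.clip(i.astype(float)*1.0,0,255).astype(np.uint8);return cv2.resize(i,(380,592),interpolation=cv2.INTER_CUBIC)
cv2.imwrite('pics/w45.png',np.hstack([crop(d),crop(c)]))
E
```

```text
time_s: 14.98
eef_pos: [495.1, 224.5, 260.2]
ee_rot: [-0.0, 0.659, 0.752, -0.0]
force: [-0.6, 0.2, -0.5]
grip_width: 0.498
grip_force: 0.0
320 248
365 243
```

View pics/w45.png

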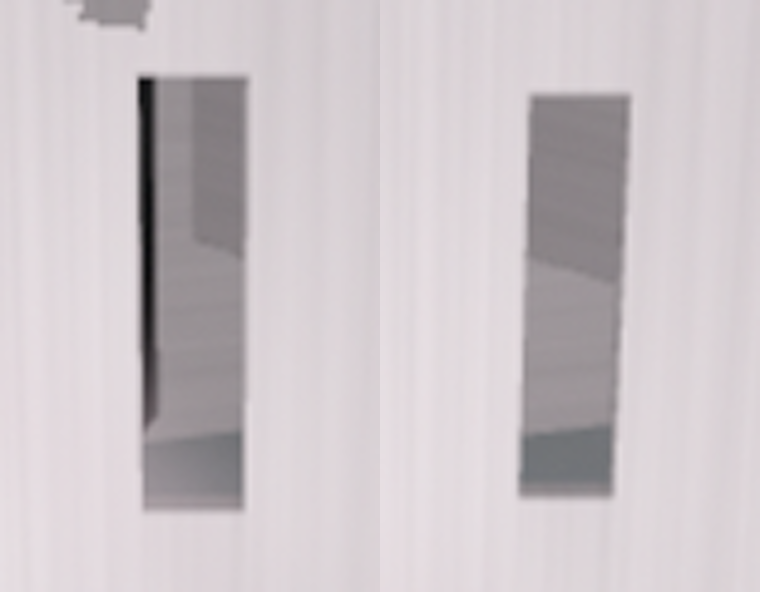

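```bash
python3 - <<'E'
from h import *
c=load('w5')
for z in(130,110,90,70,50,35,25):
    P=plane(c,[[364.7,270.6]],z)[0]-[524.6,225.3,0];a=np.radians(7.4)
    print(z,'box x,y',round(P[0]*np.cos(a)+P[1]*np.sin(a),1),round(-P[0]*np.sin(a)+P[1]*np.cos(a),1))
E
```

```text
130 box x,y 0.7 -21.0
110 box x,y 3.1 -29.2
90 box x,y 5.5 -37.4
70 box x,y 7.9 -45.6
50 box x,y 10.3 -53.8
35 box x,y 12.2 -60.0
25 box x,y 13.4 -64.1
```

What shows through the slot fits the box's inner floor: the edge lies at y ≈ -64, z ≈ 26, which is the inner wall. So the plate has probably slid to +x. I'll look at a slant from the -x side to confirm.

```bash
python3 -m jog '[{"delta_pos":[-50,0,0],"angular":[0,0,0],"fingers":0.5},{"delta_pos":[-90,0,0],"angular":[0,0,0],"fingers":0.5},{"delta_pos":[-90,0,0],"angular":[0,0,0],"fingers":0.5},{"delta_pos":[-90,0,0],"angular":[0,0,0],"fingers":0.5}]'
python3 - <<'E'
from h import *
c=snap('wrist','w6');t=load('top0');tt=snap('top','top1')
u,v=proj(c,[[524.6,225.3,135]])[0].astype(int);print(u,v,-c['R'].T@c['t'] if 0 else -np.array(c['R']).T@np.array(c['t']))
i=c['pixels'][v-50:v+50,u-60:u+61];i=np.clip(i.astype(float)*1.3,0,255).astype(np.uint8)
cv2.imwrite('pics/w6c.png',cv2.resize(i,(720,595),interpolation=cv2.INTER_CUBIC))
E
```

```text
time_s: 15.52
eef_pos: [405.5, 224.5, 260.6]
ee_rot: [0.0, 0.659, 0.752, 0.0]
force: [-0.0, 1.0, -0.6]
grip_width: 0.498
grip_force: 0.0
500 260 [394.12169984 304.45455121 386.10727924]
```

View pics/w6c.png

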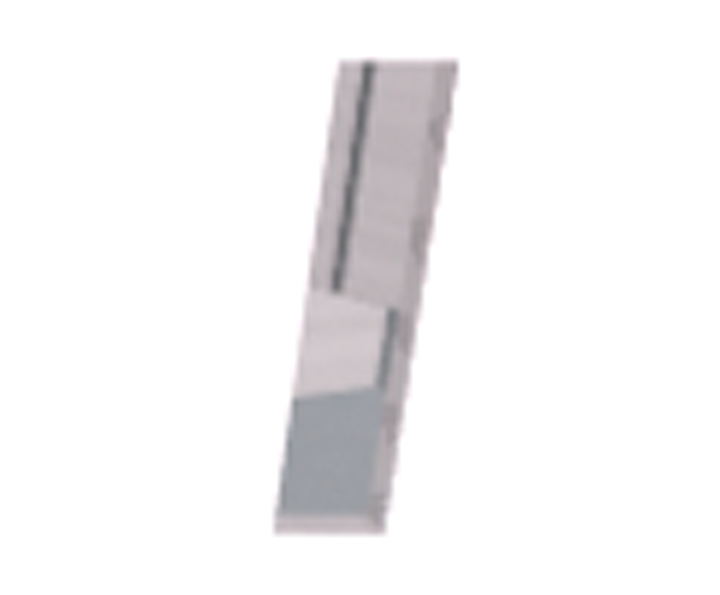

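Seen through the slot, the plate's face with its dark weld seam (crop (350,180)) and its end (crop (350,295)) lie on the box's sloping floor. The plate is inside and the robot is clear, so I'll hand in.

```bash
python3 -m jog '[{"delta_pos":[0,0,0],"angular":[0,0,0],"fingers":0.5},{"delta_pos":[0,0,0],"angular":[0,0,0],"fingers":0.5},{"delta_pos":[0,0,0],"angular":[0,0,0],"fingers":0.5},{"delta_pos":[0,0,0],"angular":[0,0,0],"fingers":0.5}]'; python3 -c "
from rig import ctrl
print(ctrl.finish_job())"
```

```text
time_s: 16.12
eef_pos: [405.0, 224.5, 260.3]
ee_rot: [0.0, 0.659, 0.752, -0.0]
force: [0.1, -1.2, 0.4]
grip_width: 0.502
grip_force: 0.0
the job is handed in; nothing more can be done
None
```

I posted the test plate through the slot into the grey box, where the wrist camera shows it lying on the sloping floor, and handed the job in at about 16 s; the hand-in gave no verdict.

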